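# Tip the core out of the tilting mould and lock the mould level

## Task

Using its yellow handle, tip the dark steel mould to 45 degrees (the red mark; do not go well past it) and keep it there for about a second so that the brass core rolls out into the trough, then bring the mould fully back to level. Next press the red sprung lock lever down until its detent holds it, and finally take the core from the trough and lay it lengthwise in the V of the green saddle. Do not drop the core on the bench, and leave the jar, the spanner and the die ring where they are.

Things in the scene. Friction and masses are not known exactly. Their poses are not given: they have to be found in the camera images.
- stand: Blue tilting stand fixed to the bench, about 130 x 230 mm, with a protractor arc on its +x side. Origin: on the bench under its middle. x is parallel to the mould's hinge; the lock lever sticks out to -x; the mould tips out towards -y, where chute and trough are. Yaw varies. Hinge posts 12 x 24 mm, 88 mm high, at (+-47, -50) mm.
- mould (a joint): Tilt of the mould, rad: 0 level (as found, on its stop), 0.785 = 45 degrees; positive lifts the handle end. Stiff hinge, stays where left, about 6 N at the handle. The mould is an open dark steel box 76 x 100 mm, walls and back block 30 mm high, hinged on its open pouring edge (top of its 8 mm floor), where a 3 mm lip holds the core until about 40 degrees.
- mould_hinge (a point): Centre of the hinge axis, fixed in the stand at (0, -50, 75) mm. The axis runs along the stand's x.
- mould_handle (a point): Middle of the mould's yellow handle bar, 12 mm diameter, 76 mm long, parallel to the hinge, on two end arms (60 mm clear between). Moves with the mould: when level 110 mm behind (+y) and 60 mm above the hinge axis, 135 mm above the bench; 24 mm free below the bar. Axes: the mould's.
- mould_pocket (a point): Middle of the mould's pocket, moves with the mould: 21.5 mm from the hinge axis, 14 mm above the pocket floor. The pocket is 56 mm wide along x, 31 mm long. The core starts in it.
- lock (a joint): Red lock lever, in rad: 0 up (as found, a spring holds it there), fully down 0.62 (its stop). Needs up to about 12 N at its pad. Past 0.42 a detent takes it and pulls it down and holds it at about 0.62 (lever level); let go short of that it springs back up.
- lock_pad (a point): Middle of the top of the lever's pad (34 mm along the lever, 30 mm wide, 7 mm thick), moves with it. The pivot is parallel to the stand's y at stand (-60, 20, 82) mm; the lever points to the stand's -x, pad middle 58 mm from the pivot. Up, the pad top is about 118 mm above the bench; in the detent about 85 mm.
- core: Loose brass cylinder, 28 mm diameter, 50 mm long, about 0.24 kg. Origin at its centre, x along its length; it lies with x roughly parallel to the stand's x and rolls about it.
- trough (a point): Where the core's centre comes to rest in the trough, at stand (0, -116, 36) mm, 36 mm above the bench: a steel V 40 mm long along the stand's x, so the core overhangs about 5 mm at each end. Free space beyond both ends, so the core is best gripped by its end faces (50 mm). Chute cheeks begin 25 mm towards the mould.
- green_saddle: Green fixed saddle, 40 x 64 mm, 40 mm high, with a 90 degree V groove along its x, groove bottom 16 mm above the bench. Origin: on the bench under its middle. Position and yaw vary; it may be swapped with the red one.
- green_saddle_seat (a point): Where the core's centre lies when it rests in the green saddle, 36 mm above the bench. Axes: the saddle's.
- red_saddle: Red saddle, the same shape, not used in this job.
- jar: Glass jar with steel lid, 70 mm diameter, 100 mm high, bystander. Origin under its middle.
- spanner: Steel spanner 170 mm long lying flat, bystander.
- die_ring: Dark steel die ring 110 mm diameter, 44 mm hole, 30 mm high, bystander. Origin under its middle.
Mind the look-alikes: they are no part of the job. Several things have the shape of the core; the one meant has the colours described above. There is more than one size of the green_saddle; the job needs the smaller.

How it is judged:
By the outcome, as a careful person would: the job done as asked, in the order asked, and still so for the second after the job is handed in, with the robot touching nothing.
It also fails if it takes over 62 s, if anything falls off the work surface, if the arm or the gripper's body presses on something with over 40 N, if the wrist force passes 120 N, or if a joint passes its speed limit or range.

## Robot

A 6-joint arm with a two-finger parallel gripper is mounted at the origin on the work surface. World frame = base frame: x ahead of the robot, y to its left, z up, the work surface at z = 0. Lengths are in m, angles in rad, forces in N, time in s.
With the tool pointing down it reaches from about 0.425 to 1.125 m from the base axis. Payload 14.9 kg.
Tool frame: the origin (TCP) lies midway between the tips of the shut fingers; the grasp point (between the pads) lies 19 mm behind it (env.grip_depth is the distance from the TCP to the grasp point, in m); z points along the fingers, y is the line along which they close (so a half turn about z gives the same grasp; the last joint's range is limited). The gripper opens to 91 mm and grips with 3 to 60 N. Pads are 32 mm wide; open, the fingers measure 118 mm over their backs; the gripper's body (76 mm by 178 mm) begins 60 mm behind the grasp point.
Start: joints at [1.075, 0.379, 1.734, -0, 1.028, -0.033], TCP at [0.313, 0.626, 0.214] pointing down, gripper open.
Joint ranges: [-2.77, 2.77], [-0.74, 2.19], [0, 2.66], [-1.06, 4.2], [0.31, 2.87], [-3.08, 3.08]. Speed limits (rad/s): [1.89, 1.89, 2.39, 3.14, 3.14, 3.14].

## Interface

Orientations are given as [roll, pitch, yaw] about the fixed x, y, z axes, in that order (R = Rz(yaw) Ry(pitch) Rx(roll)).
In Python, from station import env gives the robot as it stands. Calls block until the motion is done:
- env.movep(position, orientation): joint-space move of the TCP to a pose.
- env.move_linear(position, rot=None, vel=0.15, f_stop=None): straight line of the TCP; rot=None keeps the orientation; vel is the mean speed in m/s. With f_stop (N) it stops when the force on the tool has changed by that much, and returns True; else False.
- env.movej(angles): joint-space move.
- env.gripper_to(opening): opening from 0.0 (shut) to 1.0 (fully open); the grip force is fixed at half the most; returns when the fingers have stopped.
- env.dwell(seconds).
- env.solve_ik(position, orientation): joint angles nearest the present ones, or None.
- env.state(): the state.
- env.get_image(name): name is "scene" or "top"; returns (picture, depth): 420x560x3 uint8, red, green, blue; 420x560 float32, m along the optical axis (not along the pixel's ray), 0 where there is no reading.
- env.calibration(name): a dict with "K" (3x3 intrinsics, pixels), "R" (3x3) and "t" (3): a world point X has camera coordinates R X + t. Camera axes: x right, y down, z forward; pixel columns grow to the right and rows downward; lengths in m; the calibration is good to about 2 mm. A picture is of the moment at which its call begins. calibration takes no time and is no camera call.
A pose or a line that the arm cannot do raises env.PlanningError and nothing moves.
- env.finish_job(): hands the job in; it is judged then, once.
The state is a dict: "time_s": time; "joint_positions": joint angles; "qvel": joint speeds; "tau": joint torques, N m; "eef_pos": TCP position; "tool_rot": TCP orientation; "wrist_force": force on the tool from outside, world axes, zero at the start; "ft_torque": the same for the moment, N m; "opening": opening from 0.0 (shut) to 1.0 (fully open); "grasp_force": force on a finger pad.
Only numpy, scipy, OpenCV 4.12 (cv2) and the standard library are available. Lean on these libraries where they do the work, as an engineer would, in place of code of your own. Each camera call takes 0.05 s, during which the arm holds its last target. There are 200 camera calls.

## Working session

There is one attempt and no reset: what is moved stays moved. The work goes in short steps, each a Python script; the robot and the scene stay as the last script left them, time stands still between calls to the robot, and variables do not carry over. Pictures are saved under pics/ and viewed, at most 10 in all, crops included, and the job is handed in when it is done.

```bash
mkdir -p pics; ls; python3 - <<'E'
from station import env
import cv2,numpy as np
for n in("top","scene"):
    p,d=env.get_image(n); np.savez(f"pics/{n}0.npz",p=p,d=d); cv2.imwrite(f"pics/{n}0.png",cv2.resize(p[...,::-1],(800,600),interpolation=cv2.INTER_CUBIC))
    c=env.calibration(n); print(n,c["K"],c["R"],c["t"])
print(env.state()["time_s"],env.state()["tool_rot"])
E
```

```text
pics
top [[401.48268047   0.         281.07316654]
 [  0.         401.48268047 213.70425978]
 [  0.           0.           1.        ]] [[-1.63490569e-02 -9.99862971e-01 -2.59742393e-03]
 [-9.76885263e-01  1.65269921e-02 -2.13124473e-01]
 [ 2.13138196e-01 -9.46998980e-04 -9.77021603e-01]] [0.01327701 0.56721735 0.94280043]
scene [[404.83729233   0.         277.862684  ]
 [  0.         404.83729233 205.50214602]
 [  0.           0.           1.        ]] [[ 0.46394933  0.885713    0.01623285]
 [ 0.64408616 -0.32468762 -0.69262614]
 [-0.60819737  0.33179879 -0.72111408]] [-0.29791154 -0.29233576  1.49491167]
0.1 [-3.14057819e+00 -5.85606418e-05  2.67878029e+00]
```

View pics/top0.png

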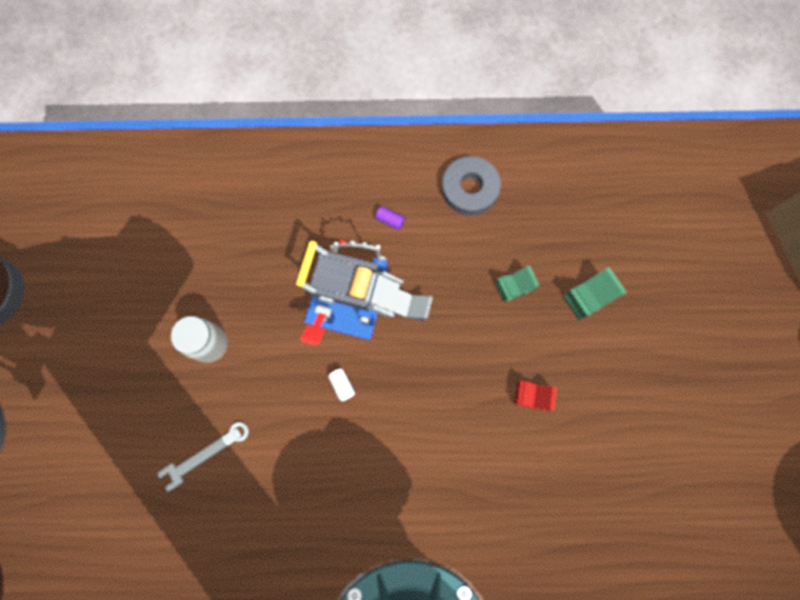

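View pics/scene0.png

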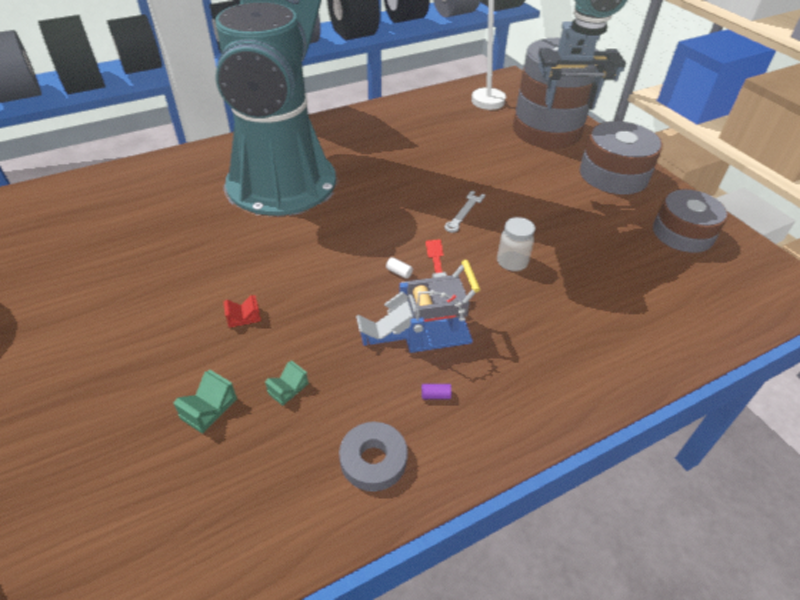

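The top view shows, in 800x600 pixels, the stand at (345,290), handle at (307,265), red lever pad at (313,335) and trough at (420,305). The small green saddle is at (518,284), with the larger look-alike at (596,293). The brass core is in the mould at (361,282). I'll now fit poses from the coloured point clouds.

```bash
cat > h.py <<'E'
import numpy as np,cv2
from station import env
def cloud(n,p,d):
    c=env.calibration(n); v,u=np.mgrid[0:420,0:560]
    K=c["K"]; X=np.stack([(u-K[0,2])/K[0,0]*d,(v-K[1,2])/K[1,1]*d,d],-1)
    return (X-c["t"])@c["R"]
def hsv(p): return cv2.cvtColor(p,cv2.COLOR_RGB2HSV).astype(int)
E
python3 - <<'E'
from h import *
from scipy.spatial import ConvexHull
ims=[]
for n in("top","scene"):
    z=np.load(f"pics/{n}0.npz"); p,d=z["p"],z["d"]; W=cloud(n,p,d); H=hsv(p); ims.append((n,p,W,H))
    for nm,lo,hi,sm in(("yellow",20,33,150),("green",60,90,80),("red",0,5,190),("blue",105,125,150)):
        m=((H[...,0]>=lo)&(H[...,0]<=hi)&(H[...,1]>sm)&(H[...,2]>60)&(d>0)&(W[...,2]>.006)&(W[...,2]<.25)&(W[...,0]<1.1)).astype(np.uint8)
        k,L,s,c=cv2.connectedComponentsWithStats(m,connectivity=8)
        for i in range(1,k):
            if s[i,4]<25: continue
            P=W[L==i]; r=cv2.minAreaRect(P[:,:2].astype(np.float32)*1000)
            print(n,nm,s[i,4],"px",c[i].round(0),"mean",(P.mean(0)*1000).round(0),"z",(np.percentile(P[:,2],[2,50,98])*1000).round(0),"rect",np.round(r[0],0),np.round(r[1],0),round(r[2],1))
p=ims[0][1]; cv2.imwrite("pics/c1.png",cv2.resize(p[155:285,195:325,::-1],(600,600),interpolation=cv2.INTER_CUBIC))
cv2.imwrite("pics/c2.png",cv2.resize(p[175:235,340:440,::-1],(800,480),interpolation=cv2.INTER_CUBIC))
E
```

```text
top green 386 px [361. 198.] mean [ 612. -206.   29.] z [12. 30. 41.] rect [ 613. -207.] [39. 62.] 21.3
top green 718 px [416. 205.] mean [ 589. -342.   38.] z [14. 40. 54.] rect [ 591. -345.] [51. 84.] 29.6
top red 70 px [219. 231.] mean [517. 149. 114.] z [ 93. 116. 125.] rect [523. 148.] [26. 45.] 80.0
top red 37 px [383. 276.] mean [ 410. -247.   34.] z [26. 35. 41.] rect [ 408. -247.] [15. 29.] 80.7
top red 26 px [375. 282.] mean [ 398. -229.   20.] z [15. 20. 26.] rect [ 398. -229.] [18. 15.] 4.4
top blue 581 px [241. 223.] mean [553. 108.  18.] z [ 7. 11. 89.] rect [558. 116.] [124.  48.] 73.9
scene green 333 px [200. 268.] mean [ 622. -212.   28.] z [11. 28. 41.] rect [ 618. -211.] [37. 61.] 21.6
scene green 892 px [144. 281.] mean [ 602. -349.   35.] z [10. 36. 54.] rect [ 595. -350.] [54. 83.] 29.4
scene blue 771 px [512.  34.] mean [ -26. 1688.   23.] z [ 9. 24. 29.] rect [ -43. 1679.] [200. 275.] 2.6
```

View pics/c1.png

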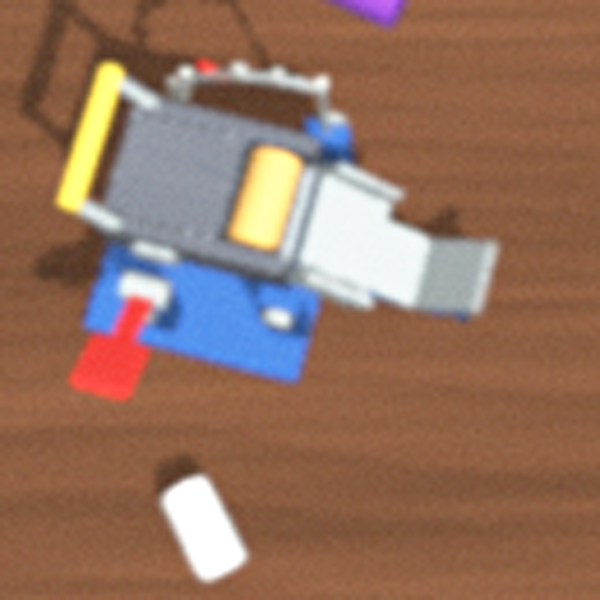

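View pics/c2.png

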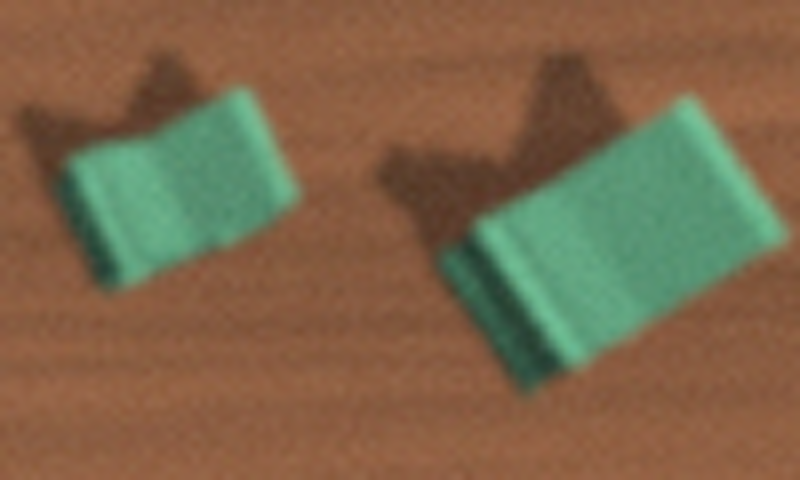

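The first crop shows the handle ends at about (112,68) and (68,203), and the trough's far lip from (490,240) to (470,312). The second shows the small green saddle with its V about halfway between its ridges, the groove running up-left to down-right at about 20–25°. Next I'll fit the stand and saddle poses.

```bash
python3 - <<'E'
from h import *
from scipy.optimize import least_squares
def ray(n,u,v,z):
    c=env.calibration(n); o=-c["R"].T@c["t"]; r=c["R"].T@np.linalg.solve(c["K"],[u,v,1]); return o+r*(z-o[2])/r[2]
z=np.load("pics/top0.npz"); p,d=z["p"],z["d"]; W=cloud("top",p,d); H=hsv(p)
pk=lambda a,b:(195+(a+.5)/4.615-.5,155+(b+.5)/4.615-.5)
for a,b,h in((112,68,.138),(68,203,.138),(85,325,.010),(298,380,.010),(490,240,.03),(470,312,.03),(430,232,.03),(412,305,.03)):
    u,v=pk(a,b);print((a,b),(ray("top",u,v,h)*1000).round(1),"depthpt",(W[int(round(v)),int(round(u))]*1000).round(1))
u,v=pk(90,136);print(H[int(v),int(u)])
for n in("top","scene"):
    z=np.load(f"pics/{n}0.npz"); p,d=z["p"],z["d"]; W=cloud(n,p,d); H=hsv(p)
    # handle: yellow, high
    m=(H[...,0]>=15)&(H[...,0]<=35)&(H[...,1]>110)&(H[...,2]>100)&(abs(W[...,2]-.137)<.012)&(abs(W[...,0]-.62)<.09)&(abs(W[...,1]-.165)<.08)
    P=W[m]; 
    if len(P)>10:
        c=P.mean(0); e=np.linalg.svd(P-c)[2][0]; t=(P-c)@e
        print(n,"handle",len(P),((c+e*(t.min()+t.max())/2)*1000).round(1),"len",np.ptp(t).round(3),"yaw",np.degrees(np.arctan2(e[1],e[0])))
    # saddle
    m=(H[...,0]>=55)&(H[...,0]<=90)&(H[...,1]>70)&(W[...,2]>.012)&(np.hypot(W[...,0]-.615,W[...,1]+.208)<.05)
    P=W[m]*1000
    def f(q):
        s,c=np.sin(q[2]),np.cos(q[2]); y=-(P[:,0]-q[0])*s+(P[:,1]-q[1])*c
        return P[:,2]-q[3]-np.minimum(abs(y),24)
    r=least_squares(f,[614,-208,.38,16],loss="soft_l1",f_scale=2); q=r.x
    s,c=np.sin(q[2]),np.cos(q[2]); x=(P[:,0]-q[0])*c+(P[:,1]-q[1])*s; y=-(P[:,0]-q[0])*s+(P[:,1]-q[1])*c
    g=(P[:,2]>18); xm=(np.percentile(x[g],1)+np.percentile(x[g],99))/2
    print(n,"saddle",(q[:2]+xm*np.array([c,s])).round(1),np.degrees(q[2]),q[3],"ext",np.percentile(x[g],[1,99])-xm,np.percentile(y[g],[1,99]),"rms",np.median(abs(f(q))))
E
```

```text
(112, 68) [660.3 149.1 138. ] depthpt [660.4 148.4 140.4]
(68, 203) [589.4 170.1 138. ] depthpt [588.5 170.9 137.5]
(85, 325) [551.2 182.3  10. ] depthpt [ 5.533e+02  1.842e+02 -5.000e-01]
(298, 380) [517.7  61.7  10. ] depthpt [518.9  62.6   1.4]
(490, 240) [592.1 -47.5  30. ] depthpt [586.7 -47.1  48.4]
(470, 312) [551.1 -35.3  30. ] depthpt [549.7 -33.8  40.4]
(430, 232) [597.3 -14.   30. ] depthpt [ 6.042e+02 -1.510e+01 -3.000e-01]
(412, 305) [555.6  -3.1  30. ] depthpt [ 5.608e+02 -3.600e+00 -1.000e-01]
[ 30 119 255]
top handle 157 [624.3 158.6 139.4] len 0.076 yaw 163.99390876284383
top saddle [ 613.4 -209.1] 20.761143472258578 15.018129751727233 ext [-19.65568157  19.65568157] [-27.55831456  31.42238552] rms 1.7723039108586658
scene handle 100 [624.6 156.3 139.2] len 0.081 yaw -15.87149632505031
scene saddle [ 617.3 -210.2] 23.00045381804248 14.659611438627266 ext [-19.00980432  19.00980432] [-31.35412446  29.42991465] rms 2.3275691233695674
```

```bash
cat >> h.py <<'E'
from scipy.spatial.transform import Rotation as Ro
YS=np.radians(-15.8); H0=np.array([.6244,.1575,0]); Rs=Ro.from_euler("z",YS)
O=H0-Rs.apply([0,.06,0]); SAD=np.array([.6153,-.2097,0]); YSAD=np.radians(21.9)
S=lambda x,y,z:O+Rs.apply([x,y,z])
hinge=S(0,-.05,.075)
def rpy(yaw,th=0): return (Ro.from_rotvec(Rs.apply([th,0,0]))*Ro.from_euler("xyz",[np.pi,0,yaw])).as_euler("xyz")
def arc(p0,th): return hinge+Ro.from_rotvec(Rs.apply([th,0,0])).apply(p0-hinge)
def st(*m):
    s=env.state(); print(*m,"t",round(s["time_s"],2),"p",np.round(s["eef_pos"],4),"F",np.round(s["wrist_force"],1),"op",round(s["opening"],3),"g",round(s["grasp_force"],1),flush=True)
E
python3 - <<'E'
from h import *
print(O,hinge,env.grip_depth)
p0=S(0,.06,.135-.019)
for yaw in(YS,YS+np.pi):
  for th in(0,20,45.5): q=env.solve_ik(arc(p0,np.radians(th)),rpy(yaw,np.radians(th))); print(th,None if q is None else np.round(q,2))
for nm,p,y in(("lever",S(-.112,.02,.085),YS),("lever",S(-.112,.02,.085),YS+np.pi),("tr",S(0,-.116,.02),YS+np.pi/2),("tr",S(0,-.116,.02),YS-np.pi/2),("sad",SAD+[0,0,.02],YSAD+np.pi/2),("sad",SAD+[0,0,.02],YSAD-np.pi/2)):
  q=env.solve_ik(p,rpy(y)); print(nm,None if q is None else np.round(q,2))
E
```

```text
[0.60806319 0.09976692 0.        ] [0.59444917 0.05165602 0.075     ] 0.0188
0 [ 0.21  0.42  1.89 -0.    0.83  2.06]
20 [0.04 0.32 1.98 0.48 0.78 1.55]
45.5 [-0.2   0.33  2.06  1.02  0.99  0.96]
0 [ 0.21  0.42  1.89  0.    0.83 -1.08]
20 [ 0.04  0.32  1.98  0.48  0.78 -1.59]
45.5 [-0.2   0.33  2.06  1.02  0.99 -2.19]
lever [ 0.24  0.31  2.13 -0.    0.7   2.09]
lever [ 0.24  0.31  2.13  0.    0.7  -1.05]
tr [-0.06  0.49  2.03 -0.    0.62  0.21]
tr [-0.06  0.49  2.03 -0.    0.62 -2.93]
sad [-0.36  0.57  1.88  0.    0.69 -0.75]
sad [-0.36  0.57  1.88 -0.    0.69  2.4 ]
```

```bash
python3 - <<'E'
from h import *
yaw=YS+np.pi; p0=S(0,.06,.117)
env.movep(p0+[0,0,.09],rpy(yaw)); st("above")
print(env.move_linear(p0,vel=.12,f_stop=12)); st("down")
env.gripper_to(0.0); st("grip")
p,d=env.get_image("top"); cv2.imwrite("pics/g.png",cv2.resize(p[130:260,180:340,::-1],(800,650))[:600])
E
```

```text
above t 2.12 p [0.6243 0.1582 0.207 ] F [-0.6  0.1  0.9] op 1.003 g 0.0
False
down t 3.02 p [0.6249 0.1576 0.1177] F [ 0.1 -0.3 -0.3] op 0.996 g 0.0
grip t 4.22 p [0.6252 0.1597 0.1179] F [-0.8 18.7  4. ] op 0.118 g 30.0
```

View pics/g.png

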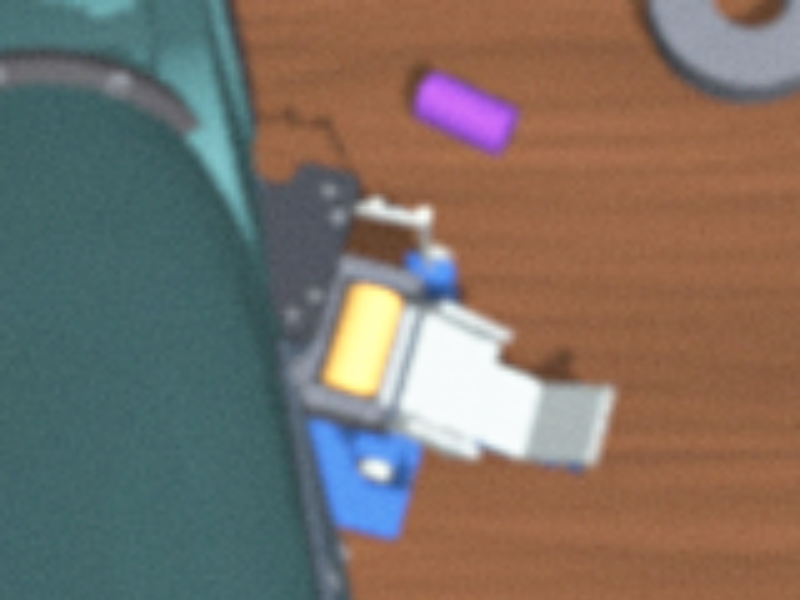

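The view shows the gripper over the handle and the core in the pocket at (365,340). The 18.7 N reading puts the bar about 2 mm further along +y, so I'll recentre and then tip.

```bash
sed -i 's/H0=np.array(\[.6244,.1575,0\])/H0=np.array([.6250,.1599,0])/' h.py; python3 - <<'E'
from h import *
yaw=YS+np.pi; p0=S(0,.06,.117)
env.move_linear(p0,vel=.02); st("recentre")
for a in(9,18,27,36,45.3):
    th=np.radians(a); env.move_linear(arc(p0,th),rpy(yaw,th),vel=.06); st(a)
    e=env.state()["eef_pos"]; v=Rs.inv().apply(e-hinge); v0=Rs.inv().apply(p0-hinge); print("   ang",np.degrees(np.arctan2(v[2],v[1])-np.arctan2(v0[2],v0[1])).round(2), np.hypot(v[1],v[2])-np.hypot(v0[1],v0[2]))
env.dwell(.8)
p,d=env.get_image("top"); cv2.imwrite("pics/t1.png",p[:,:,::-1]); np.savez("pics/t1.npz",p=p,d=d)
p2,d=env.get_image("scene"); cv2.imwrite("pics/t2.png",np.hstack([cv2.resize(p[150:270,190:320,::-1],(400,400)),cv2.resize(p2[150:270,220:350,::-1],(400,400))]))
st()
E
```

```text
recentre t 4.54 p [0.6253 0.1602 0.1171] F [1.9 3.4 0.2] op 0.126 g 30.0
9 t 5.0 p [0.623  0.1521 0.1344] F [-1.   4.2  3.6] op 0.12 g 30.0
   ang 9.31 0.00023911020225636515
18 t 5.46 p [0.6201 0.142  0.1495] F [-1.4  3.5  3.9] op 0.125 g 30.0
   ang 18.27 0.0001959697768316171
27 t 5.92 p [0.6166 0.1297 0.1628] F [-1.   2.1  5.2] op 0.124 g 30.0
   ang 27.23 0.00014652981310830926
36 t 6.38 p [0.6126 0.1156 0.1739] F [-0.7  2.2  5.7] op 0.119 g 30.0
   ang 36.2 9.17326656929146e-05
45.3 t 6.84 p [0.608  0.0995 0.1829] F [-0.6 -0.8  5.3] op 0.124 g 30.0
   ang 45.47 1.994014530312671e-05
t 7.74 p [0.6081 0.0998 0.1828] F [0.5 0.2 4.9] op 0.123 g 30.0
```

View pics/t2.png

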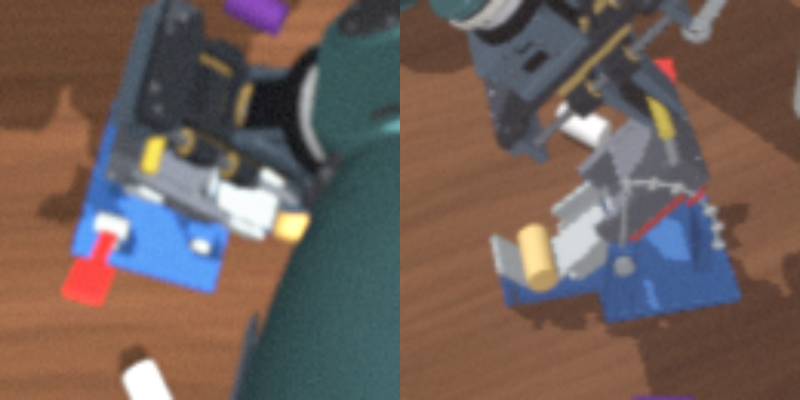

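The core now lies in the trough, at (537,257) in the right half, and the mould is at about 45°. I'll hold briefly and then bring it back to level.

```bash
python3 - <<'E'
from h import *
yaw=YS+np.pi; p0=S(0,.06,.117)
env.dwell(.3)
for a in(36,27,18,9,1):
    th=np.radians(a); env.move_linear(arc(p0,th),rpy(yaw,th),vel=.06)
st(1)
th=np.radians(-1.5); print(env.move_linear(arc(p0,th),rpy(yaw,th),vel=.02,f_stop=25)); st("level")
env.gripper_to(.6); st("open")
p1=env.state()["eef_pos"]; env.move_linear(np.array(p1)+[0,0,.09],vel=.2)
env.gripper_to(0)
env.movep(S(-.113,.02,.15),rpy(yaw)); st("over pad")
z=cloud("top",*env.get_image("top"))
p,d=env.get_image("scene"); W=cloud("scene",p,d); H=hsv(p)
m=(H[...,0]>=15)&(H[...,0]<=35)&(H[...,1]>110)&(H[...,2]>100)&(abs(W[...,2]-.137)<.03)&(np.hypot(W[...,0]-.625,W[...,1]-.16)<.06)
print("handle",m.sum(),W[m].mean(0))
cv2.imwrite("pics/l.png",np.hstack([cv2.resize(p[150:270,220:350,::-1],(500,500))]))
E
```

```text
1 t 10.31 p [0.625  0.1597 0.1185] F [ 5.9 10.7 -0.2] op 0.124 g 30.0
True
level t 10.57 p [0.6253 0.1601 0.1165] F [-1.9 -5.3  9.5] op 0.121 g 30.0
open t 11.37 p [0.6265 0.1613 0.1169] F [ 0.2  0.1 -0.5] op 0.602 g 0.0
over pad t 13.47 p [0.5056 0.1523 0.1503] F [0.9 0.2 0.6] op 0.006 g 0.0
handle 101 [0.6295581  0.15479162 0.13916516]
```

View pics/l.png

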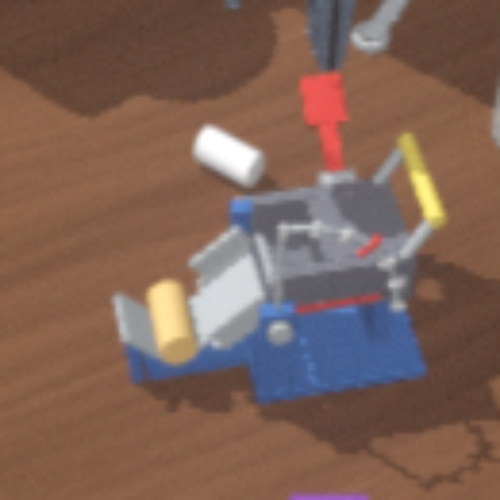

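The mould is back at level, the core is in the trough at (172,318), and the lever is still up. I'll give the handle a light push to make sure it is on its stop, then press the lever.

```bash
python3 - <<'E'
from h import *
yaw=YS+np.pi
env.movep(S(0,.06,.165),rpy(yaw))
print(env.move_linear(S(0,.06,.134),vel=.03,f_stop=14)); st("handle top")
env.move_linear(S(0,.06,.17),vel=.15)
env.movep(S(-.113,.02,.135),rpy(yaw))
print(env.move_linear(S(-.115,.02,.084),vel=.04,f_stop=30)); st("press")
env.move_linear(S(-.115,.02,.16),vel=.15); 
env.gripper_to(1.0)
env.movep(S(0,-.116,.13),rpy(YS+np.pi/2)); st("over core")
p,d=env.get_image("scene"); W=cloud("scene",p,d); H=hsv(p)
m=(H[...,0]<=4)&(H[...,1]>170)&(W[...,2]>.06)&(np.hypot(*(W[...,:2]-S(-.115,.02,0)[:2]).transpose(2,0,1))<.03)
print("pad z",m.sum(),np.median(W[m],0))
cv2.imwrite("pics/l2.png",cv2.resize(p[130:270,200:370,::-1],(700,576)))
E
```

```text
True
handle top t 14.9 p [0.6249 0.1599 0.141 ] F [-3.7 -1.7  9.3] op 0.006 g 4.9
False
press t 17.24 p [0.5035 0.1527 0.0846] F [-4.7 -1.8 13. ] op 0.006 g 6.2
over core t 20.45 p [ 0.577  -0.0091  0.13  ] F [-0.1  0.2 -0.1] op 1.001 g 0.0
pad z 4 [0.51807953 0.14706539 0.08250247]
```

View pics/l2.png

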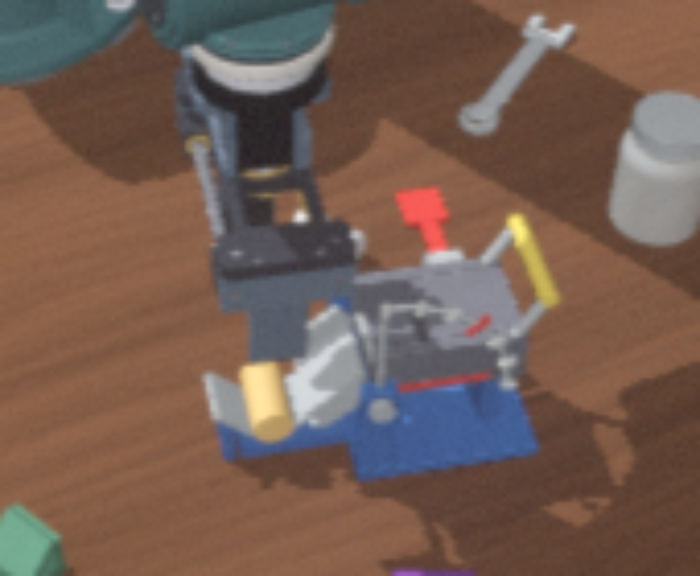

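The lever is down at (425,210) and held, with pad height about 0.083 m. The handle met the tip at z = 0.141, so the mould is level. Next I'll grip the core.

```bash
python3 - <<'E'
from h import *
p,d=env.get_image("scene"); W=cloud("scene",p,d); H=hsv(p)
L=Rs.inv().apply((W-O).reshape(-1,3)).reshape(W.shape)
m=(H[...,0]>=10)&(H[...,0]<=30)&(H[...,1]>80)&(H[...,2]>120)&(abs(L[...,0])<.045)&(abs(L[...,1]+.116)<.03)&(L[...,2]>.03)&(L[...,2]<.06)
x=L[m]; print(m.sum(),np.percentile(x,[2,50,98],axis=0))
lo,hi=np.percentile(x[:,0],[2,98]); xo=float(np.clip((lo+hi)/2,-.008,.008)) if hi-lo<.06 else 0; print(xo)
print(env.move_linear(S(xo,-.116,.021),vel=.1,f_stop=10)); st("down")
env.gripper_to(0); st("grip")
E
```

```text
167 [[-0.01974817 -0.12975181  0.03275183]
 [ 0.01085247 -0.11805681  0.04690919]
 [ 0.02897274 -0.10444187  0.05212788]]
0.0046122828732065736
False
down t 21.79 p [ 0.582  -0.0107  0.0216] F [-0.4 -0.2  0.5] op 0.996 g 0.0
grip t 22.5 p [ 0.5811 -0.0106  0.021 ] F [-4.   2.2  4.4] op 0.547 g 30.0
```

```bash
python3 - <<'E'
from h import *
T=np.array([.6152,-.2080,0]); o=rpy(YSAD+np.pi/2)
p=np.array(env.state()["eef_pos"])
env.move_linear(p+[0,0,.11],vel=.12); st("lift")
env.movep(T+[0,0,.13],o); st("over")
env.move_linear(T+[0,0,.040],vel=.12); st("low")
print(env.move_linear(T+[0,0,.0205],vel=.02,f_stop=8)); st("seat")
E
```

```text
lift t 23.57 p [ 0.5806 -0.0106  0.1302] F [ 0.2 -0.4 -3.4] op 0.546 g 30.0
over t 24.48 p [ 0.6148 -0.2073  0.1293] F [ 0.1  0.5 -1.6] op 0.545 g 30.0
low t 25.38 p [ 0.6157 -0.2081  0.0406] F [-0.1  0.3 -1.8] op 0.549 g 30.0
True
seat t 26.23 p [ 0.6153 -0.2082  0.0218] F [ 0.1 -0.7  2.5] op 0.548 g 30.0
```

```bash
python3 - <<'E'
from h import *
env.gripper_to(.75); st("released"); env.dwell(.3)
p=np.array(env.state()["eef_pos"]); env.move_linear(p+[0,0,.12],vel=.12)
env.movep([.45,.35,.3],rpy(YS+np.pi/2)); st()
a=env.get_image("top")[0]; b=env.get_image("scene")[0]
cv2.imwrite("pics/end.png",np.hstack([cv2.resize(a[155:275,190:400,::-1],(400,229)),cv2.resize(b[150:270,170:380,::-1],(400,229))]).repeat(1,0))
E
```

```text
released t 26.72 p [ 0.6145 -0.2078  0.0213] F [-0.8 -0.6  0.9] op 0.751 g 0.0
t 30.32 p [0.4503 0.3496 0.2997] F [ 0.4 -0.3  0.8] op 0.749 g 0.0
```

View pics/end.png

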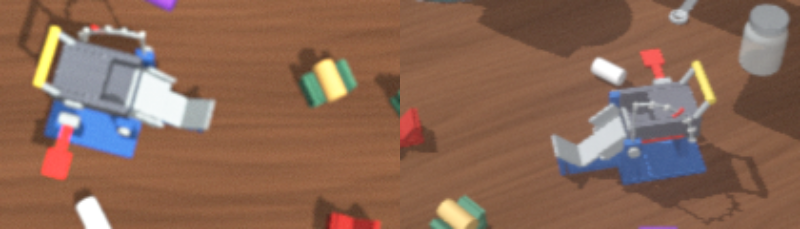

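The core lies lengthwise in the small green saddle at (328,81), the mould is level, the lever is down, and the robot is clear of everything.

```bash
python3 -c "
from station import env
print(env.finish_job())"
```

```text
the job is handed in; nothing more can be done
None
```

The job is done and handed in at about 30 s: the mould was tipped to 45° and returned to level, the lock lever is held down in its detent, and the core lies lengthwise in the small green saddle.

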